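# Clear the tonearm and unscrew the record clamp

### The arm

A 6-joint arm with a two-finger parallel gripper is mounted at the origin on the work surface. World frame = base frame: x ahead of the robot, y to its left, z up, the work surface at z = 0. Lengths are in m, angles in rad, forces in N, time in s.
With the tool pointing down it reaches from about 0.225 to 0.725 m from the base axis. Payload 3.1 kg.
Tool frame: the origin (TCP) lies midway between the tips of the shut fingers; the grasp point (between the pads) lies 19 mm behind it (env.grip_depth is the distance from the TCP to the grasp point, in m); z points along the fingers, y is the line along which they close (so a half turn about z gives the same grasp; the last joint's range is limited). The gripper opens to 85 mm and grips with 20 to 120 N. Pads are 22 mm wide; open, the fingers measure 114 mm over their backs; the gripper's body (76 mm by 85 mm) begins 54 mm behind the grasp point. The pads swing forward as they close: fully open they stand 13 mm farther back than shut.
Start: joints at [-1.377, 0.048, 0.099, 1.622, 0, 1.443], TCP at [0.166, -0.498, 0.231] pointing down, gripper open.
Joint ranges: [-2.91, 2.91], [-0.99, 1.94], [-1.21, 1.42], [-2.12, 2.29], [-1.49, 1.47], [-3.14, 3.14]. Speed limits (rad/s): [2.79, 2.79, 3.14, 3.14, 3.14, 3.14].

### API

Orientations are given as a rotation vector (axis times angle).
In Python, from plant import env gives the robot as it stands. The module is installed in compiled form; this text tells all that it offers.
- The arm moves only by the shell command python3 -m creep 'ROWS' [OPENING] [FORCE]. ROWS is a JSON object whose one key "steps" holds a list of rows, each a list of 2 entries, a list of its own where there are three numbers: the shift along the world's x, y, z in units of 40 mm (1.0 is 40 mm), then the turn about the world's z in units of 5 degrees (1.0 is 5 degrees). A call has exactly 5 rows; each row is the pose to reach, as a shift and turn from the pose commanded when the call began; what a row does not reach only later rows make up. A row lasts 1/8 s, in which the tool goes at most 62.5 mm and 10.7 degrees, less where a joint would pass 70% of its speed; a pose out of reach is approached as far as the arm can. A call with a gripper value outside its range is refused whole. OPENING is the finger opening in mm, from 0 to 85.4, set as the call begins (- or left out, the last holds). The fingers move at their own pace and stop on an object; FORCE is the grip in N (left out, the last holds). Time passes only in rows, so rows that repeat a pose let the fingers close, or fill a call up. It gives the time, the measured TCP pose, the force, the opening and the grip force at its end, in the units of the state.
- env.state(): the state, without advancing time (a new reading comes with each control period).
- env.capture(name): name is "scene" or "side" or "wrist"; returns the picture (480x640x3 uint8, blue, green, red); there is no depth.
- env.camera_info(name): a dict with "fx", "fy", "cx", "cy" (pixels), "R" (3x3) and "t" (3): a world point X has camera coordinates R X + t; the wrist camera has in their place "hand_eye" (4x4, takes a point from camera to tool coordinates, whose origin is the TCP and whose axes are the flange's). Camera axes: x right, y down, z forward; pixel columns grow to the right and rows downward; lengths in m; the calibration is good to about 2 mm. A picture is of the moment at which its call begins: read the wrist's pose just before it. camera_info takes no time and is no camera call.
- env.close_job(): hands the job in; it is judged then, once.
The state is a dict: "time": time; "joint_positions": joint angles; "dq": joint speeds; "joint_torque": joint torques, N m; "tool_pos": TCP position; "tool_rot": TCP orientation; "contact_force": force on the tool from outside, world axes, zero at the start; "ft_torque": the same for the moment, N m; "grip_width": finger opening in m; "gripper_force": force on a finger pad.
Only numpy, scipy, OpenCV 4.12 (cv2) and the standard library are available. Lean on these libraries where they do the work, as an engineer would, in place of code of your own. Each camera call takes 0.05 s, during which the arm holds its last target. There are 200 camera calls.

### The job

The record has finished. First swing the raised tonearm all the way home onto its rest at the side, then unscrew the record clamp in the middle of the record and lift it off the spindle; I don't remember whether its thread is right-handed or left-handed, so find out which way it loosens and turn it fully loose before you lift. Finish while still holding the clamp upright and still in the gripper, more than 8 cm above the record, and leave the mug, the pot, the pawn and the vase alone.

Things in the scene. Friction and masses are not known exactly. Their poses are not given: they have to be found in the camera images.
- deck: Record player, fixed. Origin on the table under the spindle; x points away from the robot at yaw 0, y to the left. Dark wooden plinth, top 75 mm above the table, from -175 to 175 mm in x and -265 to 175 mm in y. Its platter, 304 mm wide, is held by the motor brake and does not turn. A speed knob 34 mm wide, 12 mm high, stands at (-135, 135) mm on the plinth.
- record: Black 12-inch record, 300 mm in diameter, lying fixed on the platter. Origin on the record's centre, 102 mm above the table; its upper face is 3 mm higher, 105 mm above the table.
- spindle (a point): Point on the spindle axis at the record's upper face, 105 mm above the table; axes as the deck's. The slim threaded spindle stands up 18 mm here, inside the clamp.
- pivot (a point): Tonearm's pivot axis, 133 mm above the table, at the deck's (115, -177) mm; axes as the deck's. Round pillar and bearing 56 mm wide, top 160 mm above the table.
- rest_clip (a point): Centre of the arm rest's clip, where the arm's tube lies when home, 133 mm above the table, at the deck's (0, -177) mm. The clip is open towards the platter, has a lip over and under the tube and a post 12 mm thick 16 mm to the outside, top 147 mm above the table.
- tonearm (a joint): Swing of the tonearm about its upright pivot, rad. 0: home in the rest, at the end of its travel, arm pointing along the deck's -x; positive: swung in over the record (clockwise from above), at most 0.75. Very light friction (0.02 N m), stays where it is left. The arm is raised by its cueing lever: it clears the record and cannot move up or down.
- headshell (a point): Middle of the upper face of the headshell at the tonearm's free end, 230 mm from the pivot, 136 mm above the table; x points along the arm towards the pivot. Plate 55 mm long, 20 mm wide, 6 mm thick; below it a cartridge 28 x 17 mm, 16 mm high, 9 mm clear of the record. Pinch it across its width from above or push its side. Behind it a straight tube 10 mm thick, axis 133 mm above the table.
- clamp: Record clamp of bare aluminium, 0.2 to 0.4 kg, screwed tight on the spindle. Origin at the centre of its underside, on the record's face 105 mm above the table, z up. Base disc 74 mm wide, 8 mm high; above it a round ribbed knob 54 mm wide, 8 to 44 mm above the underside. A black line across its top runs along its x, which starts along the deck's x.
- clamp_grip (a point): Point on the clamp's axis 32 mm above its underside, the height to grip the knob. The thread inside is right-handed (loosens anticlockwise seen from above) or left-handed (loosens clockwise); this differs from run to run and cannot be seen. The tightening way it is blocked within 0.2 rad and the knob then slips in fingers gripping at 40 N (moment over 1 N m; under 0.2 N m the free way).
- clamp_top (a point): Centre of the clamp's top, 44 mm above its underside. Coarse quick thread: turned the loosening way the clamp turns easily, without having to rise, and comes off straight up once turned 1.45 to 2.3 rad from its start (1.9 is best; it stops at about 2.4). It is clear of the spindle 30 mm up.
- mug: Light blue mug, 84 mm wide, 70 mm tall, with a loop handle; origin at the centre of its underside. A bystander.
- pot: White pot with a striped rim, full of matchboxes, 104 mm wide, about 95 mm tall; origin at the centre of its underside. A bystander.
- pawn: Red game pawn, 42 mm wide, 84 mm tall; origin at the centre of its underside. A bystander.
- vase: Speckled vase 94 mm wide, 215 mm tall, with paper flowers up to 340 mm high and 150 mm out; origin at the centre of its underside. A bystander.
Mind the look-alikes: they are no part of the job. Several things have the shape of the clamp; the one meant has the colours described above.

How it is judged:
On the way, in this order (a step that is already met when the one before it is completed fails the run):
1. the tonearm is back on its rest while the clamp is still on (value of joint tonearm below 0.04 rad and z of clamp in the frame of spindle below 0.012 m), for 0.2 s.
2. the clamp is turned loose on the spindle, before it is lifted (angle between the x axis of clamp and the x axis of deck, either way round above 0.9 rad and z of clamp in the frame of spindle below 0.015 m and horizontal distance between clamp and spindle below 0.01 m), for 0.1 s.
At the end, for the whole second after the job is handed in: The gripper holds the clamp still (below 30 mm/s), upright within 20 degrees, its underside more than 80 mm above the record's face, touching neither record nor deck, and the tonearm is on its rest (below 0.05 rad) (z of clamp in the frame of spindle above 0.08 m and angle between clamp's own z axis and vertical below 0.35 rad and contact force between clamp and the fingers above 2 N and contact force between clamp and deck below 0.1 N and contact force between clamp and record below 0.1 N and linear speed of clamp below 0.03 m/s and value of joint tonearm below 0.05 rad); the arm keeps its last pose, push and grip.
It fails at once if a bystander is pushed more than 30 mm or tipped (distance of any of mug, pot, pawn, vase from where it was at the start of the episode above 0.03 m or angle between any of mug, pot, pawn, vase's own z axis and vertical above 0.4 rad).
It also fails if it takes over 54 s, if anything falls off the work surface, if the arm or the gripper's body presses on something with over 40 N, if the wrist force passes 120 N, or if a joint passes its speed limit or range.

## Working session

There is one attempt and no reset: what is moved stays moved. The work goes in short steps, Python scripts to look and compute and a shell command to move; the robot and the scene stay as the last step left them, time stands still between calls to the robot, and variables do not carry over. Pictures are saved under pics/ and viewed, at most 10 in all, crops included, and the job is handed in when it is done.

```bash
mkdir -p pics; python3 - <<'E'
from plant import env
import cv2
s=env.state(); print(s)
for n in("scene","side"):
    cv2.imwrite(f"pics/{n}0.png",env.capture(n)); c=env.camera_info(n); print(n,c)
print(env.camera_info("wrist"))
E
```

```text
{'time': 0.0, 'joint_positions': array([-1.37681714e+00,  4.87564160e-02,  9.75713140e-02,  1.62199373e+00,
       -8.15775760e-06,  1.44301079e+00]), 'dq': array([ 0.00059565,  0.00126786, -0.00110542, -0.00322557,  0.00039865,
       -0.00184766]), 'joint_torque': array([ 2.23880934e-04, -3.38788140e+01,  3.20011568e+01,  2.04833492e-02,
       -1.35375171e-04, -5.73345488e-06]), 'tool_pos': array([ 0.16589945, -0.49744812,  0.23010092]), 'tool_rot': array([-3.09867296e+00, -5.02867942e-01,  1.36543377e-04]), 'contact_force': array([ 0.22477772, -0.23676165, -0.3716818 ]), 'ft_torque': array([-0.03537411,  0.03278646,  0.03884386]), 'gripper_force': 0.0, 'grip_width': 0.08563862939479062}
scene {'fx': 551.6311090055646, 'fy': 551.6311090055646, 'cx': 309.2972160331759, 'cy': 236.297229259265, 'R': array([[ 0.72388646,  0.68989381,  0.00590915],
       [ 0.59522045, -0.62017164, -0.51097921],
       [-0.34885671,  0.37340818, -0.85957276]]), 't': array([-0.39914139, -0.25634454,  1.80007045])}
side {'fx': 573.1473561945057, 'fy': 573.1473561945057, 'cx': 312.8341506237243, 'cy': 236.37583809412175, 'R': array([[ 0.99772169, -0.06656577,  0.01097405],
       [-0.03544934, -0.6556725 , -0.75421278],
       [ 0.05740013,  0.75210543, -0.65653839]]), 't': array([-0.54696027,  0.0939826 ,  1.54110277])}
{'fx': 413.212997945109, 'fy': 413.212997945109, 'cx': 321.72652830424585, 'cy': 244.93559966984324, 'hand_eye': array([[ 7.94420766e-04, -9.59775331e-01, -2.80768023e-01,
         7.13525667e-02],
       [ 9.99999606e-01,  8.73924249e-04, -1.57961302e-04,
         2.35195638e-04],
       [ 3.96977345e-04, -2.80767787e-01,  9.59775647e-01,
        -1.42015268e-01],
       [ 0.00000000e+00,  0.00000000e+00,  0.00000000e+00,
         1.00000000e+00]])}
```

View pics/scene0.png

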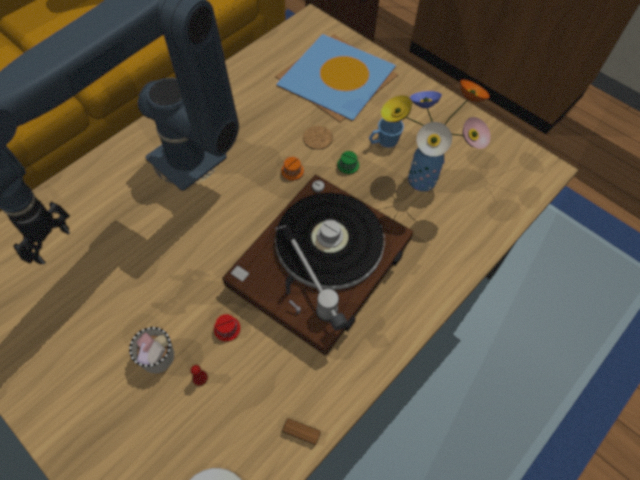

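View pics/side0.png

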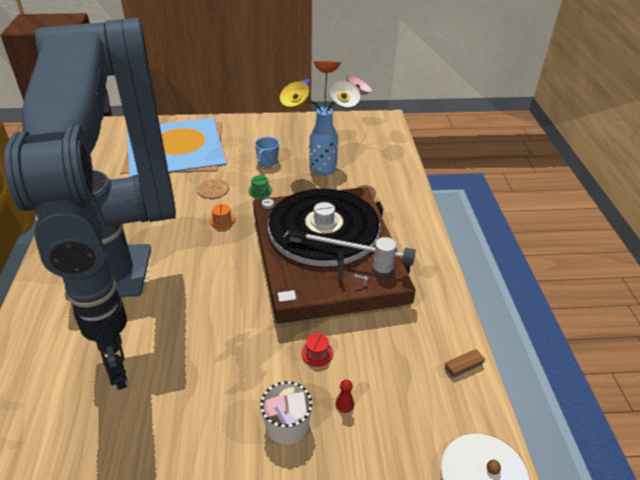

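The scene shows the aluminium clamp near (329,232), the pivot pillar at (328,298) and the headshell at (282,232). In the side view they are at (323,213), (385,247) and (297,238). I'll make one enlarged mosaic to pick the points more accurately.

```bash
python3 - <<'E'
import cv2,numpy as np
a=cv2.imread("pics/scene0.png")[170:360,220:420]; b=cv2.imread("pics/side0.png")[180:320,250:420]
A=cv2.resize(a,None,fx=2.35,fy=2.35,interpolation=cv2.INTER_CUBIC); A=cv2.resize(a,(400,380),interpolation=cv2.INTER_CUBIC)
B=cv2.resize(b,(400,329),interpolation=cv2.INTER_CUBIC)
C=np.zeros((380,800,3),np.uint8);C[:,:400]=A;C[:329,400:]=B
cv2.imwrite("pics/mos.png",C)
E
```

```text
(no output)
```

View pics/mos.png

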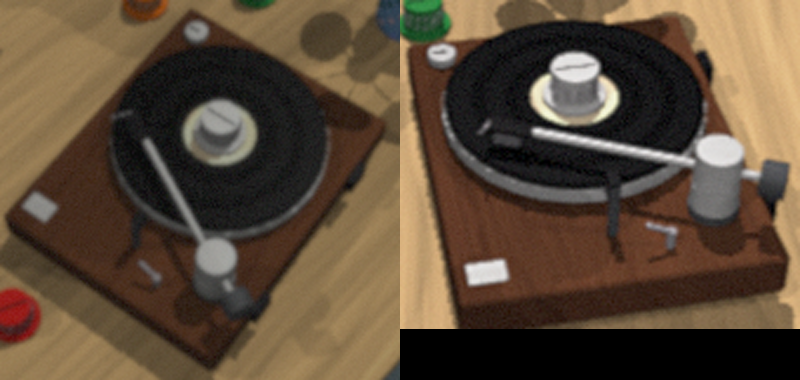

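In the mosaic (left scene ×2, right side ×2.353), the full-image points for scene and side are:
- **Clamp top:** (330.5,228) and (324.4,209.3)
- **Pillar top:** (328,296.5) and (386,243.7)
- **Headshell:** (287.5,233.5) and (296.7,239.5)
- **Speed knob:** (318,185) and (267.9,201.7)

```bash
cat > h.py <<'E'
from plant import env
import numpy as np
def ray(n,uv,z):
    c=env.camera_info(n);R=np.array(c["R"]);t=np.array(c["t"])
    o=-R.T@t; d=R.T@np.array([(uv[0]-c["cx"])/c["fx"],(uv[1]-c["cy"])/c["fy"],1]); return (o+d*(z-o[2])/d[2])[:2]
E
python3 - <<'E'
from h import *
P=dict(clamp=((330.5,228),(324.4,209.3),.149),pivot=((328,296.5),(386,243.7),.160),head=((287.5,233.5),(296.7,239.5),.136),knob=((318,185),(267.9,201.7),.087),pawn=((199,378),(345,408),.02),pot=((152,346),(287,402),.09))
Q={}
for k,(a,b,z) in P.items():
    p,q=ray("scene",a,z),ray("side",b,z); Q[k]=(p+q)/2; print(k,p.round(4),q.round(4))
D=dict(clamp=(0,0),pivot=(.115,-.177),knob=(-.135,.135))
A=np.array([D[k] for k in D]);B=np.array([Q[k] for k in D]);Ac=A-A.mean(0);Bc=B-B.mean(0)
yaw=np.arctan2((Ac[:,0]*Bc[:,1]-Ac[:,1]*Bc[:,0]).sum(),(Ac*Bc).sum());R=np.array([[np.cos(yaw),-np.sin(yaw)],[np.sin(yaw),np.cos(yaw)]])
o=B.mean(0)-R@A.mean(0);print("deck",o,np.degrees(yaw),"res mm",((A@R.T+o-B)*1e3).round(1))
for k in Q: print(k,"in deck",(R.T@(Q[k]-o)).round(4))
h=R.T@(Q["head"]-Q["pivot"]);print("head r",np.hypot(*h),"angle",np.arctan2(h[1],-h[0]))
for k,d in dict(rest=(0,-.177),homehead=(-.115,-.177),c0=(-.175,-.265),c1=(.175,-.265),piv=(.115,-.177)).items(): print(k,(R@d+o).round(4))
E
```

```text
clamp [0.5775 0.0543] [0.5805 0.0496]
pivot [ 0.7128 -0.1031] [ 0.7181 -0.1068]
head [ 0.5002 -0.0331] [ 0.5026 -0.0523]
knob [0.4253 0.1691] [0.43   0.1711]
pawn [ 0.5891 -0.4484] [ 0.5852 -0.4648]
pot [ 0.4666 -0.4822] [ 0.4631 -0.4883]
deck [0.5787903  0.05380339] 7.580395825390066 res mm [[-0.2  1.8]
 [ 0.7 -1.5]
 [-0.5 -0.3]]
clamp in deck [-0.     -0.0018]
pivot in deck [ 0.1145 -0.1754]
head in deck [-0.0895 -0.0854]
knob in deck [-0.1345  0.1352]
pawn in deck [-0.0591 -0.507 ]
pot in deck [-0.1841 -0.5193]
head r 0.22292360672594083 angle 0.4152967072195784
rest [ 0.6021 -0.1216]
homehead [ 0.4881 -0.1368]
c0 [ 0.4403 -0.232 ]
c1 [ 0.7872 -0.1858]
piv [ 0.7161 -0.1065]
```

The measurements agree to within about 2 mm: deck origin is about (0.579, 0.053), yaw 7.6°. I'll fly to a point over the home side of the headshell with the fingers shut and look with the wrist camera.

```bash
python3 -m creep '{"steps":[[[0.8,1.0,0],1.6],[[1.6,2.0,0],3.2],[[2.4,3.0,0],4.8],[[3.2,4.0,0],6.4],[[4.0,5.0,0],8.0]]}' 0 40
python3 -m creep '{"steps":[[[0.8,1.0,0],1.6],[[1.6,2.0,0],3.2],[[2.4,3.0,0],4.8],[[3.2,4.0,0],6.4],[[4.0,5.0,0],7.8]]}'
python3 -m creep '{"steps":[[[0.1,0.15,0],0],[[0.1,0.15,0],0],[[0.1,0.15,0],0],[[0.1,0.15,0],0],[[0.1,0.15,0],0]]}'
python3 - <<'E'
from plant import env
import cv2
s=env.state();print(s["time"],s["tool_pos"],s["tool_rot"],s["joint_positions"],s["contact_force"])
cv2.imwrite("pics/w1.png",env.capture("wrist"))
E
```

```text
time: 0.72
tool_pos: [0.3267, -0.2965, 0.2308]
tool_rot: [-2.738, -1.539, -0.0]
contact_force: [1.2, -0.7, -0.1]
grip_width: 0.0001
gripper_force: 0.0
time: 1.35
tool_pos: [0.4867, -0.0965, 0.2308]
tool_rot: [-2.067, -2.365, 0.001]
contact_force: [0.3, -0.4, -0.2]
grip_width: -0.0001
gripper_force: 0.0
time: 1.98
tool_pos: [0.4897, -0.0928, 0.2314]
tool_rot: [2.075, 2.359, 0.0]
contact_force: [0.5, 0.4, 0.1]
grip_width: -0.0
gripper_force: 0.0
1.975 [ 0.48968841 -0.09284069  0.23142383] [2.07451442e+00 2.35895304e+00 2.23042786e-05] [-3.21955883e-01 -2.13482726e-02  2.93607945e-02  1.62130414e+00
 -6.95282273e-05  1.12070177e+00] [0.53302812 0.41896023 0.06148098]
```

View pics/w1.png

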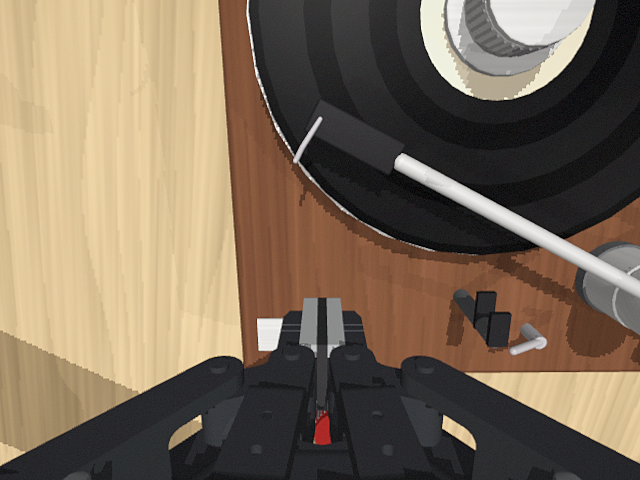

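The wrist view shows the headshell's centre at about (355,138), the tube running from (400,160) to the pillar, the arm rest at (490,315), and the clamp at the upper right.

```bash
cat >> h.py <<'E'
from scipy.spatial.transform import Rotation as Ro
def wray(uv,z,s):
    c=env.camera_info("wrist");H=np.array(c["hand_eye"]);T=np.eye(4);T[:3,:3]=Ro.from_rotvec(s["tool_rot"]).as_matrix();T[:3,3]=s["tool_pos"];M=T@H
    d=M[:3,:3]@np.array([(uv[0]-c["cx"])/c["fx"],(uv[1]-c["cy"])/c["fy"],1]);o=M[:3,3];return (o+d*(z-o[2])/d[2])[:2]
E
python3 - <<'E'
from h import *
s=env.state();y=np.radians(7.58);R=np.array([[np.cos(y),-np.sin(y)],[np.sin(y),np.cos(y)]]);o=np.array([.5788,.0533])
for k,uv,z in(("head",(355,138),.136),("tl",(320,98),.136),("tr",(405,150),.136),("br",(390,176),.136),("bl",(305,140),.136),("tube1",(402,163),.136),("tube2",(585,256),.138),("restpost",(498,328),.147),("restfork",(485,303),.140)):
    p=wray(uv,z,s);d=R.T@(p-o);h=d-[.115,-.177];print(k,p.round(4),"deck",d.round(4),"r",np.hypot(*h).round(4),"ang",np.arctan2(h[1],-h[0]).round(3))
E
```

```text
head [ 0.5    -0.0271] deck [-0.0887 -0.0693] r 0.2304 ang 0.486
tl [ 0.478  -0.0088] deck [-0.1081 -0.0482] r 0.2576 ang 0.523
tr [ 0.5288 -0.0299] deck [-0.0605 -0.0759] r 0.2025 ang 0.523
br [ 0.523  -0.0453] deck [-0.0683 -0.0904] r 0.2027 ang 0.441
bl [ 0.4726 -0.0318] deck [-0.1165 -0.0703] r 0.2549 ang 0.432
tube1 [ 0.5285 -0.0372] deck [-0.0618 -0.0831] r 0.2002 ang 0.488
tube2 [ 0.6467 -0.0769] deck [ 0.0501 -0.1381] r 0.0757 ang 0.54
restpost [ 0.602  -0.1261] deck [-0.0006 -0.1809] r 0.1157 ang -0.034
restfork [ 0.5937 -0.1137] deck [-0.0073 -0.1675] r 0.1227 ang 0.077
```

The headshell radius measures 0.230 m and the angle 0.487 rad, which matches the given size. Now I'll cross over the headshell and go down beside it on the platter side, with the tip at z = 0.120.

```bash
python3 -m creep '{"steps":[[[0.28,1.25,0],0],[[0.56,2.46,0],0],[[0.56,2.46,-1.0],0],[[0.56,2.46,-2.0],0],[[0.56,2.46,-2.78],0]]}'
python3 -m creep '{"steps":[[[-0.05,-0.3,0],0],[[-0.1,-0.6,0],0],[[-0.15,-1.0,0],0],[[-0.2,-1.4,0],0],[[-0.28,-1.8,0],0]]}'
python3 -m creep '{"steps":[[[-0.03,-0.25,0],0],[[-0.06,-0.45,0],0],[[-0.1,-0.65,0],0],[[-0.13,-0.85,0],0],[[-0.16,-1.0,0],0]]}'
```

```text
time: 2.65
tool_pos: [0.5118, 0.0065, 0.1184]
tool_rot: [-2.072, -2.36, 0.001]
contact_force: [-0.1, -0.2, 0.3]
grip_width: -0.0
gripper_force: 0.0
time: 3.28
tool_pos: [0.5017, -0.0673, 0.121]
tool_rot: [2.072, 2.359, 0.001]
contact_force: [0.7, -0.4, 0.2]
grip_width: -0.0002
gripper_force: 0.1
time: 3.9
tool_pos: [0.4947, -0.106, 0.12]
tool_rot: [-2.072, -2.361, 0.0]
contact_force: [-0.5, 0.2, -0.8]
grip_width: 0.0002
gripper_force: 0.1
```

```bash
python3 -m creep '{"steps":[[[0,-0.06,0],0],[[0,-0.12,0],0],[[0,-0.18,0],0],[[0,-0.22,0],0],[[0,-0.25,0],0]]}'
python3 - <<'E'
from plant import env
import cv2
s=env.state();print(s["tool_pos"],s["contact_force"])
cv2.imwrite("pics/w2.png",env.capture("wrist"))
E
```

```text
time: 4.53
tool_pos: [0.4949, -0.1138, 0.1201]
tool_rot: [-2.07, -2.36, -0.006]
contact_force: [-0.6, 7.2, 1.8]
grip_width: -0.0001
gripper_force: 3.4
[ 0.49488234 -0.1137962   0.12011998] [-0.58649171  7.22423333  1.78972787]
```

View pics/w2.png

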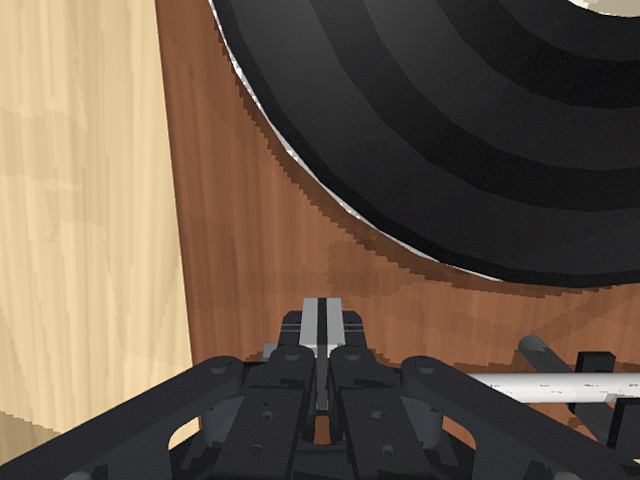

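The view shows the tube lying level in the image at about row 388, reaching the rest clip at (600,385), with a 7 N reaction. I'll press 4 mm more to confirm it's at the stop.

```bash
python3 -m creep '{"steps":[[[0,-0.03,0],0],[[0,-0.06,0],0],[[0,-0.09,0],0],[[0,-0.1,0],0],[[0,-0.1,0],0]]}'
python3 - <<'E'
from h import *
s=env.state()
import cv2
im=env.capture("wrist");g=cv2.cvtColor(im,cv2.COLOR_BGR2GRAY)
y=np.radians(7.58);R=np.array([[np.cos(y),-np.sin(y)],[np.sin(y),np.cos(y)]]);o=np.array([.5788,.0533])
for u in(500,530,560):
    r=np.where(g[340:420,u]>150)[0]+340
    if len(r):
        v=(r[0]+r[-1])/2;p=wray((u,v),.136,s);print(u,v,len(r),(R.T@(p-o)).round(4))
E
```

```text
time: 5.2
tool_pos: [0.4949, -0.114, 0.1201]
tool_rot: [-2.064, -2.359, -0.015]
contact_force: [-0.3, 14.4, 2.7]
grip_width: -0.0001
gripper_force: 6.8
500 383.5 16 [-0.0423 -0.1714]
530 389.0 27 [-0.0315 -0.1736]
560 388.0 27 [-0.0209 -0.1732]
```

The force doubled with only 0.2 mm of motion, so the arm is home against its stop. I'll retreat, rise, go over the clamp with the fingers open and the last joint near its centre, and measure the clamp.

```bash
python3 -m creep '{"steps":[[[0,0.5,0],0],[[0.2,1.0,1.0],1.5],[[0.5,1.5,2.0],3.4],[[0.8,2.2,2.88],5.2],[[1.2,3.0,2.88],7]]}'
python3 -m creep '{"steps":[[[0.3,0.4,0],2],[[0.6,0.8,0],4],[[0.9,1.28,0],6],[[0.9,1.28,0],8],[[0.9,1.28,0],10]]}' 85
python3 -m creep '{"steps":[[[0,0,0],0],[[0,0,0],0],[[0,0,0],0],[[0,0,0],0],[[0,0,0],0]]}'
python3 - <<'E'
from plant import env
import cv2
s=env.state();print(s["tool_pos"],s["tool_rot"],s["joint_positions"])
cv2.imwrite("pics/w3.png",env.capture("wrist"))
E
```

```text
time: 5.88
tool_pos: [0.5452, 0.0005, 0.2398]
tool_rot: [1.257, 2.87, 0.001]
contact_force: [1.6, -0.5, 0.8]
grip_width: 0.0002
gripper_force: 0.0
time: 6.5
tool_pos: [0.579, 0.0518, 0.2351]
tool_rot: [-0.077, 3.141, -0.003]
contact_force: [0.2, 0.0, -0.6]
grip_width: 0.0849
gripper_force: 0.0
time: 7.12
tool_pos: [0.5788, 0.0515, 0.2354]
tool_rot: [-0.066, 3.141, -0.0]
contact_force: [-0.4, -0.9, 0.6]
grip_width: 0.0848
gripper_force: 0.0
[0.57883409 0.05146897 0.23535867] [-6.60078691e-02  3.14079257e+00 -1.14625232e-04] [-2.66566164e-02  1.97859609e-01  2.71344191e-01  1.64417101e+00
 -6.78154436e-05 -6.86830527e-02]
```

View pics/w3.png

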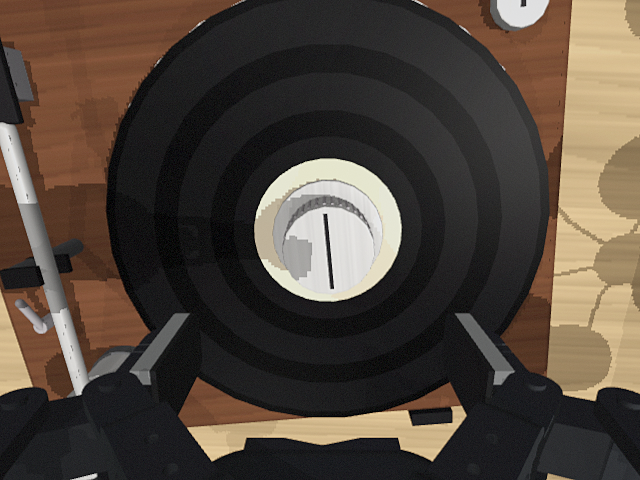

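The wrist view shows the clamp's knob top centred at about (329,250), its line running from (325,213) to (332,289), and the tonearm tube at left from (10,130) to (75,385).

```bash
python3 - <<'E'
from h import *
s=env.state()
y=np.radians(7.58);R=np.array([[np.cos(y),-np.sin(y)],[np.sin(y),np.cos(y)]]);o=np.array([.5788,.0533])
for k,uv,z in(("top",(329,250),.149),("la",(325,213),.149),("lb",(332,289),.149),("label",(328,230),.105),("tubeA",(12,135),.136),("tubeB",(74,382),.136),("tubeM",(42,250),.136)):
    p=wray(uv,z,s);print(k,p.round(4),(R.T@(p-o)).round(4))
E
```

```text
top [0.5772 0.0555] [-0.0013  0.0024]
la [0.5555 0.0522] [-0.0232  0.002 ]
lb [0.6013 0.0585] [0.023  0.0021]
label [0.5764 0.0556] [-0.0021  0.0026]
tubeA [ 0.521  -0.1261] [-0.0809 -0.1702]
tubeB [ 0.6814 -0.1112] [ 0.08   -0.1766]
tubeM [ 0.5886 -0.1191] [-0.013  -0.1722]
```

The tube appears about 0.02–0.04 rad off home by these hand picks, which is too near the limit. I'll fit the tube edges properly.

```bash
python3 - <<'E'
from h import *
import cv2
im=cv2.imread("pics/w3.png");hsv=cv2.cvtColor(im,cv2.COLOR_BGR2HSV)
m=((hsv[...,1]<60)&(hsv[...,2]>90)).astype(np.uint8)
s=env.state();y=np.radians(7.6);R=np.array([[np.cos(y),-np.sin(y)],[np.sin(y),np.cos(y)]]);o=np.array([.5772,.0555])
D=[]
for v in list(range(130,255,8))+list(range(285,385,8)):
    c=0.25*v-22
    r=[u for u in range(max(0,int(c-22)),int(c+22)) if m[v,u]]
    if len(r)<8: continue
    d=R.T@(wray(((r[0]+r[-1])/2,v),.133,s)-o);D.append(d);print(v,r[0],r[-1],d.round(4))
D=np.array(D);print(np.polyfit(D[:,0],D[:,1],1))
g=cv2.cvtColor(im,cv2.COLOR_BGR2GRAY);L=np.argwhere(g[215:288,318:342]<70)
P=np.array([R.T@(wray((u+318,v+215),.149,s)-o) for v,u in L]);print("line",np.polyfit(P[:,0],P[:,1],1))
E
```

```text
130 0 16 [-0.0827 -0.1762]
138 0 19 [-0.0783 -0.1767]
146 1 21 [-0.0739 -0.1771]
154 3 23 [-0.0694 -0.1773]
162 5 25 [-0.0648 -0.1775]
170 8 28 [-0.0602 -0.1772]
178 10 30 [-0.0555 -0.1774]
186 13 32 [-0.0508 -0.1773]
194 15 35 [-0.046  -0.1772]
202 17 37 [-0.0412 -0.1774]
210 20 36 [-0.0364 -0.1782]
218 22 39 [-0.0314 -0.1781]
226 25 41 [-0.0264 -0.178 ]
234 27 43 [-0.0214 -0.1782]
242 29 46 [-0.0163 -0.1781]
250 32 48 [-0.0111 -0.178 ]
285 43 58 [ 0.0122 -0.1779]
293 45 60 [ 0.0176 -0.1781]
301 48 63 [ 0.0232 -0.1777]
309 50 68 [ 0.0289 -0.177 ]
317 35 70 [ 0.0341 -0.1827]
325 37 72 [ 0.0398 -0.1829]
333 39 75 [ 0.0457 -0.1829]
341 60 77 [ 0.0521 -0.1769]
349 62 79 [ 0.058  -0.1771]
357 64 82 [ 0.0641 -0.177 ]
365 67 84 [ 0.0702 -0.1769]
373 69 92 [ 0.0766 -0.1751]
381 72 89 [ 0.0827 -0.1767]
[-0.00649362 -0.17792008]
line [ 0.00413691 -0.00037503]
```

The tube lies at deck y = −0.177 with almost no slope, so the arm is home. Now I'll go down on the clamp and grip it at 40 N.

```bash
python3 -m creep '{"steps":[[[-0.03,0.09,-0.7],0],[[-0.03,0.09,-1.4],0],[[-0.03,0.09,-2.1],0],[[-0.03,0.09,-2.7],0],[[-0.03,0.09,-2.95],0]]}'
python3 -m creep '{"steps":[[[0,0,0],0],[[0,0,0],0],[[0,0,0],0],[[0,0,0],0],[[0,0,0],0]]}' 40 40
python3 -c "
from plant import env
s=env.state();print(s['ft_torque'],s['joint_positions'],s['contact_force'])"
```

```text
time: 7.8
tool_pos: [0.5764, 0.0551, 0.1153]
tool_rot: [0.066, -3.138, -0.0]
contact_force: [0.6, -0.5, 0.7]
grip_width: 0.0848
gripper_force: 0.0
time: 8.43
tool_pos: [0.5787, 0.0551, 0.1189]
tool_rot: [-0.067, 3.138, -0.0]
contact_force: [1.0, -0.4, 4.9]
grip_width: 0.0531
gripper_force: 43.0
[ 0.11921487 -0.05641052 -0.03069213] [-2.03933324e-02  1.94363567e-01  3.59725689e-02  1.40935773e+00
  1.18690680e-04 -6.29050966e-02] [ 0.95711982 -0.36100141  4.91606734]
```

Gripped at 53 mm with low side loads. Now a 15° test turn anticlockwise.

```bash
python3 -m creep '{"steps":[[[0,0,0],0.7],[[0,0,0],1.4],[[0,0,0],2.1],[[0,0,0],2.8],[[0,0,0],3.2]]}'
python3 -c "
from plant import env
s=env.state();print(s['ft_torque'],s['joint_positions'],s['contact_force'])"
```

```text
time: 9.05
tool_pos: [0.5826, 0.0567, 0.119]
tool_rot: [-0.497, 3.09, 0.004]
contact_force: [11.1, 5.7, -1.3]
grip_width: 0.0532
gripper_force: 44.2
[ 1.1919487  -2.31003363 -1.13292596] [-0.02015276  0.19536676  0.03718454  1.40157622  0.00472853 -0.33910596] [11.12380013  5.74742473 -1.28197696]
```

The −1.13 N·m reaction means anticlockwise is blocked, so the thread is left-handed and loosens clockwise. I'll release to unload, return to the start yaw, regrip and try clockwise.

```bash
python3 -m creep '{"steps":[[[0,0,0],0],[[0,0,0],-0.5],[[0,0,0],-1.8],[[0,0,0],-3.2],[[0,0,0],-3.2]]}' 75
python3 - <<'E'
from h import *
import cv2
s=env.state();print(s["tool_pos"],s["tool_rot"],s["contact_force"],s["grip_width"])
cv2.imwrite("pics/w4.png",env.capture("wrist"))
E
```

```text
time: 9.68
tool_pos: [0.5767, 0.055, 0.1165]
tool_rot: [0.069, -3.139, 0.001]
contact_force: [-0.5, 0.1, 0.2]
grip_width: 0.0749
gripper_force: 0.0
[0.57673366 0.05499474 0.11650431] [ 6.88217638e-02 -3.13860081e+00  5.20542577e-04] [-0.53717462  0.07795907  0.1966947 ] 0.0748821880231256
```

View pics/w4.png

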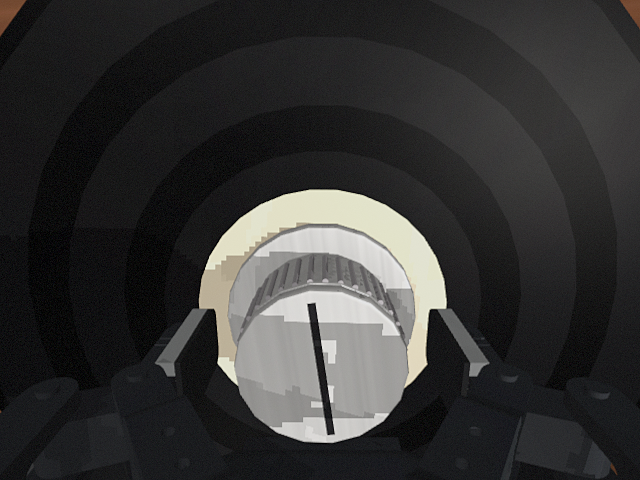

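The clamp sits between the pads with its top centred at about (322,364) and its line running from (312,304) to (330,434). I'll compute its yaw and position.

```bash
python3 - <<'E'
from h import *
s=env.state()
a,b,c=[wray(p,.149,s) for p in((312,304),(330,434),(322,364))];d=b-a
print(a,b,c,"line yaw",np.arctan2(d[1],d[0]),"len",np.hypot(*d))
E
python3 -m creep '{"steps":[[[0,0,0],0],[[0,0,0],0],[[0,0,0],0],[[0,0,0],0],[[0,0,0],0]]}' 40 40
python3 -m creep '{"steps":[[[0,0,0],-0.8],[[0,0,0],-1.6],[[0,0,0],-2.4],[[0,0,0],-3.2],[[0,0,0],-4.0]]}'
python3 -c "
from plant import env
s=env.state();print(s['ft_torque'],s['joint_positions'],s['contact_force'])"
```

```text
[0.55568366 0.05118616] [0.60042085 0.05866733] [0.57520183 0.05496417] line yaw 0.16569168684014365 len 0.04535839655219324
time: 10.35
tool_pos: [0.5775, 0.055, 0.1174]
tool_rot: [0.067, -3.141, 0.001]
contact_force: [-0.7, -0.4, 1.5]
grip_width: 0.0531
gripper_force: 42.7
time: 10.98
tool_pos: [0.5783, 0.0548, 0.1174]
tool_rot: [0.483, 3.103, -0.001]
contact_force: [0.3, -1.2, 0.4]
grip_width: 0.0532
gripper_force: 42.5
[-0.31169621 -0.10238866  0.01863439] [-2.05487339e-02  1.95589137e-01  3.43581114e-02  1.40810596e+00
 -7.44034289e-04  2.88066438e-01] [ 0.29843772 -1.20613498  0.40893457]
```

Clockwise is free (0.02 N·m). I'll continue to about 1.93 rad in total, since the clamp had moved 0.03 rad the tight way.

```bash
python3 -m creep '{"steps":[[[0,0,0],-1.8],[[0,0,0],-3.6],[[0,0,0],-5.4],[[0,0,0],-7.2],[[0,0,0],-9.0]]}'
python3 -m creep '{"steps":[[[0,0,0],-1.8],[[0,0,0],-3.6],[[0,0,0],-5.4],[[0,0,0],-7.2],[[0,0,0],-9.0]]}'
python3 - <<'E'
from h import *
import cv2
s=env.state();print(s['ft_torque'],s['joint_positions'],s['contact_force'])
im=env.capture("wrist");cv2.imwrite("pics/w5.png",im)
E
```

```text
time: 11.6
tool_pos: [0.5779, 0.0546, 0.1174]
tool_rot: [1.637, 2.68, -0.001]
contact_force: [-0.1, -0.7, 0.8]
grip_width: 0.0533
gripper_force: 42.5
time: 12.22
tool_pos: [0.5775, 0.055, 0.1174]
tool_rot: [2.539, 1.85, -0.001]
contact_force: [-1.2, -0.3, 2.6]
grip_width: 0.0534
gripper_force: 42.6
[-0.15259024  0.29271488  0.04609884] [-2.05278958e-02  1.95344709e-01  3.40892874e-02  1.40980534e+00
 -2.13947792e-04  1.86163148e+00] [-1.2409272  -0.28959987  2.61027568]
```

View pics/w5.png

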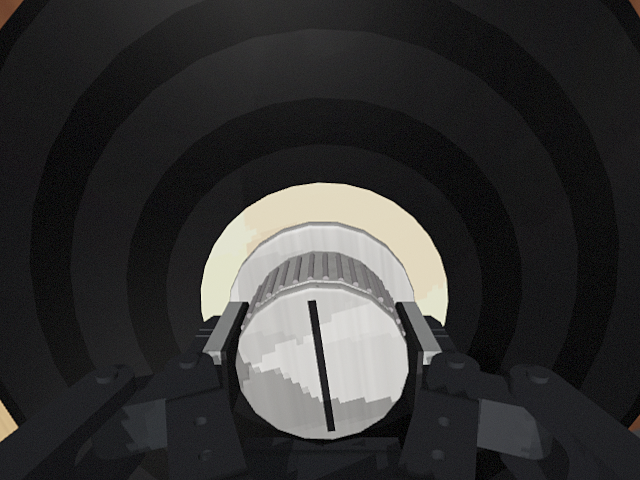

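The line is unchanged relative to the gripper, running (312,301) to (332,431), so there was no slip. The net turn is about 1.9 rad clockwise, so I'll lift straight up.

```bash
python3 -m creep '{"steps":[[[0,0,0.15],0],[[0,0,0.35],0],[[0,0,0.6],0],[[0,0,0.85],0],[[0,0,1.1],0]]}'
python3 -m creep '{"steps":[[[0,0,0.4],0],[[0,0,0.8],0],[[0,0,1.2],0],[[0,0,1.6],0],[[0,0,1.9],0]]}'
python3 -m creep '{"steps":[[[0,0,0],0],[[0,0,0],0],[[0,0,0],0],[[0,0,0],0],[[0,0,0],0]]}'
python3 - <<'E'
from plant import env
import cv2,numpy as np
a=env.capture("side");w=env.capture("wrist");cv2.imwrite("pics/f.png",np.hstack([cv2.resize(a,(400,300)),cv2.resize(w,(400,300))]))
E
```

```text
time: 12.9
tool_pos: [0.5778, 0.0552, 0.1623]
tool_rot: [2.534, 1.856, 0.001]
contact_force: [-0.3, -0.0, -2.7]
grip_width: 0.0531
gripper_force: 42.5
time: 13.52
tool_pos: [0.5779, 0.0552, 0.2388]
tool_rot: [2.534, 1.856, 0.002]
contact_force: [0.1, -0.2, -2.8]
grip_width: 0.0532
gripper_force: 42.5
time: 14.15
tool_pos: [0.5774, 0.0552, 0.2369]
tool_rot: [-2.534, -1.856, 0.001]
contact_force: [0.1, -0.1, -2.9]
grip_width: 0.0535
gripper_force: 42.6
```

View pics/f.png

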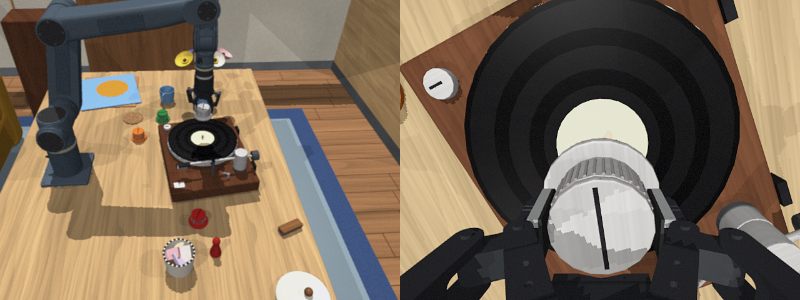

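The clamp is in the gripper at about (203,108) in the side half, 119 mm up and upright, weighing 2.9 N. The tonearm is on its rest and the bystanders are in place. Handing in.

```bash
python3 -c "
from plant import env
print(env.close_job())"
```

```text
the job is handed in; nothing more can be done
None
```

The tonearm is home on its rest, and the clamp, which has a left-handed thread, was turned about 1.9 rad clockwise and is held upright and still about 12 cm above the record; the job is handed in, but no verdict was returned.

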